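# Push the spoon rest out over the ledge's edge

### The job

Push the flat spoon rest across the raised quartz ledge towards the gas hob, until its front hangs 40 mm out over the ledge's hob-side edge (8 mm either way is fine) and lies parallel to that edge, so that a cook can get a thumb under it. Only push it with the fingers: keep it lying flat on the ledge, never picked up, and leave the other things on the ledge where they are.

Things in the scene. Friction and masses are not known exactly. Their poses are not given: they have to be found in the camera images.
- ledge: Fixed darker beige quartz slab on the worktop, 380 (its x) x 300 (its y) x 36 mm high, to the right of the hob as the robot sees it. Origin: centre of its underside; z up. Its +y side is the straight, 380 mm long edge that faces the hob; beyond that edge the surface drops 36 mm to the worktop.
- ledge_edge (a point): Point on the ledge's top surface at the middle of its hob-side edge; axes as the ledge's: x runs along the edge, y points outward towards the hob, z up.
- spoon_rest: Loose dark grey hard silicone tray lying on the ledge, 90 (its x) x 120 mm (its y), about 130 g: floor 5 mm thick, rim 6 mm wide, 12 mm high, outer sides straight and upright; a 34 mm gap in the middle of the front (+y) rim, the -y rim unbroken. Origin: centre of its underside; z up. The front faces the hob-side edge within about 20 degrees. Slides with ordinary friction when pushed at the rim.
- rest_front (a point): Middle of the spoon rest's front (+y) end, at the underside, 60 mm from its origin; axes as the spoon rest's.
- shaker: Bystander: white plastic shaker with a grey flip cap, 45 mm diameter, 82 mm tall, standing on the ledge beside the spoon rest's way. Origin: centre of its underside.
- soup_spoon: Bystander: white porcelain soup spoon, 44 mm wide, about 140 mm long along its y, 20 mm high, lying on the ledge. Origin: underside, about the middle of its length.
- ramekin: Bystander: white porcelain bowl, 72 mm across, 42 mm tall, on the ledge. Origin: centre of its underside.
Things that resemble listed ones, but are neither listed nor needed, are in the scene too. Of the things that look like the spoon_rest, the middle-sized one is meant.

How it is judged (in metres and radians):
At the end, for the whole second after the job is handed in: The middle of the front end of the spoon rest is 40 mm (+-8) beyond the hob-side edge of the ledge; it is parallel to the edge within 8 degrees, lies flat on the ledge (within 3 mm, 3 degrees), at rest; shaker, soup spoon and ramekin are within 15 mm of where they started (y of rest_front in the frame of ledge_edge between 0.032 and 0.048 m and angle between the y axis of spoon_rest and the y axis of ledge, either way round below 0.14 rad and z of spoon_rest in the frame of ledge_edge between -0.003 and 0.003 m and angle between spoon_rest's own z axis and vertical below 0.05 rad and linear speed of spoon_rest below 0.01 m/s and distance of each of shaker, soup_spoon, ramekin from where it was at the start of the episode below 0.015 m); the robot touches nothing.
It fails at once if the spoon rest is lifted more than 8 mm off the ledge or tipped by more than 10 degrees (z of spoon_rest in the frame of ledge_edge above 0.008 m or angle between spoon_rest's own z axis and vertical above 0.18 rad).
It fails at once if another thing on the ledge is moved by more than 15 mm (distance of any of shaker, soup_spoon, ramekin from where it was at the start of the episode above 0.015 m).
It also fails if it takes over 45 s, if anything falls off the work surface, if the arm or the gripper's body presses on something with over 40 N, if the wrist force passes 120 N, or if a joint passes its speed limit or range.

### The arm

A 6-joint arm with a two-finger parallel gripper is mounted at the origin on the work surface. World frame = base frame: x ahead of the robot, y to its left, z up, the work surface at z = 0. Lengths are in mm, angles in rad, forces in N, time in s.
With the tool pointing down it reaches from about 275 to 1000 mm from the base axis. Payload 8.4 kg.
Tool frame: the origin (TCP) lies midway between the tips of the shut fingers; the grasp point (between the pads) lies 19 mm behind it; z points along the fingers, y is the line along which they close (so a half turn about z gives the same grasp; the last joint's range is limited). The gripper opens to 85 mm and grips with 20 to 120 N. Pads are 22 mm wide; open, the fingers measure 114 mm over their backs; the gripper's body (76 mm by 85 mm) begins 54 mm behind the grasp point. The pads swing forward as they close: fully open they stand 13 mm farther back than shut.
Start: joints at [-1.22, 0.353, 1.633, -0, 1.155, -0.002], TCP at [215.953, -586.509, 231.281] pointing down, gripper open.
Joint ranges: [-2.63, 2.63], [-0.92, 2.1], [0.06, 2.66], [-1.3, 4.44], [0, 2.69], [-3.02, 3.02]. Speed limits (rad/s): [2.22, 2.22, 2.79, 3.14, 3.14, 3.14].

### API

Orientations are given as [roll, pitch, yaw] about the fixed x, y, z axes, in that order (R = Rz(yaw) Ry(pitch) Rx(roll)).
In Python, from rig import telemetry, optics, r gives the robot as it stands.
- The arm moves only by the tool play_rows, never from a script. Its arguments are lists of equal length, an entry for each row: "dp": the shift along the tool's x, y, z in units of 40 mm (1.0 is 40 mm), a list of three; "rot": the turn, a rotation vector about the tool's x, y, z in units of 6 degrees (1.0 is 6 degrees), a list of three. In form: {"dp": [[tx, ty, tz], ...], "rot": [[ax, ay, az], ...]}. A call has 1 to 5 rows; each row is the pose to reach, as a shift and turn from the pose commanded when the call began, along the tool's axes at that moment; what a row does not reach only later rows make up. A row lasts 1/12 s, in which the tool goes at most 41.7 mm and 7.16 degrees, less where a joint would pass 70% of its speed; a pose out of reach is approached as far as the arm can. A call with a gripper value outside its range is refused whole. "fingers" is the opening, from 0 (shut) to 1 (fully open), set as the call begins (left out, the last holds). The fingers move at their own pace and stop on an object; "grip_force" is the grip in N (left out, the last holds). Time passes only in rows, so rows that repeat a pose let the fingers close. It gives the time, the measured TCP pose, the force, the opening and the grip force at its end, in the units of the state.
- telemetry.sense(): the state, without advancing time (a new reading comes with each control period).
- optics.grab_frame(name): name is "side" or "top"; returns a dict with "color" (400x640x3 uint8, red, green, blue), "mtx" (3x3 intrinsics, pixels), "R" (3x3) and "t" (3): a world point X has camera coordinates R X + t. Camera axes: x right, y down, z forward; pixel columns grow to the right and rows downward; lengths in mm; the calibration is good to about 2 mm. A picture is of the moment at which its call begins. There is no depth.
- r.sign_off(): hands the job in; it is judged then, once.
The state is a dict: "clock": time; "qpos": joint angles; "qvel": joint speeds; "joint_efforts": joint torques, N m; "eef_pos": TCP position; "tcp_rot": TCP orientation; "contact_force": force on the tool from outside, world axes, zero at the start; "wrist_torque": the same for the moment, N m; "opening": opening from 0.0 (shut) to 1.0 (fully open); "grasp_force": force on a finger pad.
Only numpy, scipy, OpenCV 4.12 (cv2) and the standard library are available. Lean on these libraries where they do the work, as an engineer would, in place of code of your own. Each camera call takes 0.05 s, during which the arm holds its last target. There are 200 camera calls.

## Working session

There is one attempt and no reset: what is moved stays moved. The work goes in short steps, Python scripts to look and compute and a tool call to move; the robot and the scene stay as the last step left them, time stands still between calls to the robot, and variables do not carry over. Pictures are saved under pics/ and viewed, at most 10 in all, crops included, and the job is handed in when it is done.

Besides the shell and the picture viewer there is one more tool, called after "Call:" in YAML: its name, and indented under it one key for each argument. play_rows: Moves the arm, as the interface text tells. Its arguments: {"type":"object","properties":{"dp":{"type":"array"},"rot":{"type":"array"},"fingers":{"type":"number"},"grip_force":{"type":"number"}},"required":["dp","rot"]}

```bash
mkdir -p pics; ls; python3 - <<'E'
from rig import telemetry, optics, r
import cv2,numpy as np
for n in ("side","top"):
    f=optics.grab_frame(n); cv2.imwrite(f"pics/{n}0.png",f["color"][:,:,::-1]); np.savez(f"pics/{n}0.npz",**f)
    print(n,f["mtx"].round(1).tolist(),f["R"].round(3).tolist(),f["t"].round(1).tolist(), (-f["R"].T@f["t"]).round(0))
s=telemetry.sense(); print(s)
E
```

```text
pics
side [[519.5, 0.0, 320.0], [0.0, 519.5, 202.4], [0.0, 0.0, 1.0]] [[-0.984, -0.179, 0.023], [-0.138, 0.667, -0.732], [0.115, -0.723, -0.681]] [417.5, 241.0, 940.8] [336. 594. 808.]
top [[388.4, 0.0, 314.3], [0.0, 388.4, 205.5], [0.0, 0.0, 1.0]] [[-0.011, -1.0, -0.01], [-0.992, 0.012, -0.125], [0.125, 0.009, -0.992]] [-154.7, 441.9, 761.6] [ 341. -167.  809.]
{'clock': 0.1, 'qpos': array([-1.22037966e+00,  3.53558680e-01,  1.63404335e+00, -7.35865288e-06,
        1.15516640e+00, -2.40410005e-03]), 'qvel': array([ 8.92300577e-05, -3.16941974e-03, -2.42122135e-03, -5.90979374e-04,
       -2.37168037e-04, -1.43212238e-03]), 'joint_efforts': array([-9.29898706e-04, -6.06364775e+01, -3.42816532e+01, -2.28132376e-05,
        4.09790766e-03, -1.13457855e-05]), 'eef_pos': array([ 215.8228138 , -586.12250384,  230.65638571]), 'tcp_rot': array([-3.14041686e+00,  3.90195424e-06,  3.52823745e-01]), 'contact_force': array([0.57929039, 0.38932458, 0.35218443]), 'wrist_torque': array([ 0.00785093, -0.03151451, -0.00011967]), 'grasp_force': 0.0, 'opening': 0.9958647952281185}
```

View pics/top0.png

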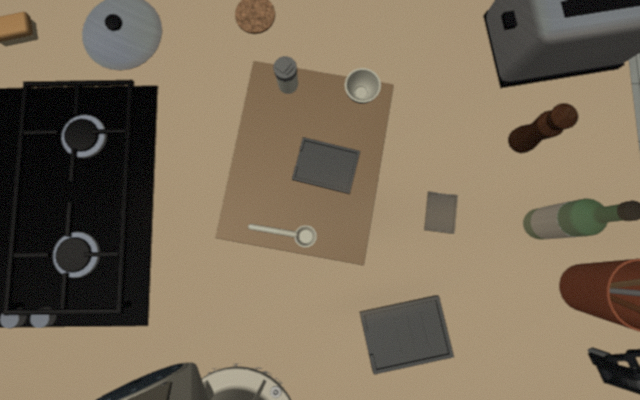

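View pics/side0.png

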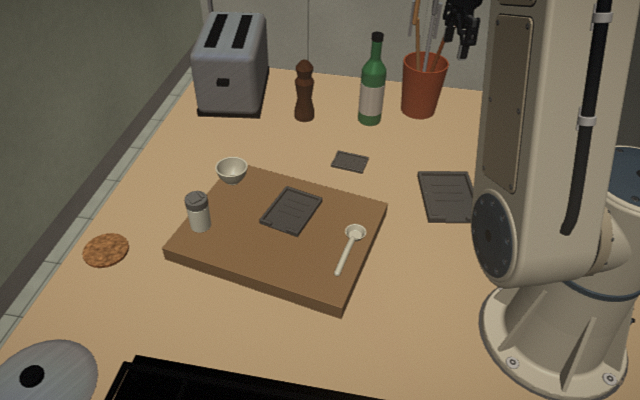

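The top view shows the ledge with corners near (252,62), (393,83), (364,264) and (217,238). Its hob edge is the left side. The middle-sized tray is on it at about (326,165), with the shaker at (286,75), the ramekin at (362,87) and the spoon at (290,233). The side view confirms this layout: tray at (292,210), ledge corners at (165,250) and (342,312).

```bash
cat > h.py <<'E'
import cv2,numpy as np
from rig import telemetry, optics
def ray(f,uv,z):
    C=-f["R"].T@f["t"]; d=f["R"].T@np.linalg.inv(f["mtx"])@np.array([uv[0],uv[1],1.]); return (C+d*(z-C[2])/d[2])
def tri(fa,ua,fb,ub):
    A=[];b=[]
    for f,u in((fa,ua),(fb,ub)):
        C=-f["R"].T@f["t"]; d=f["R"].T@np.linalg.inv(f["mtx"])@np.array([u[0],u[1],1.]); d/=np.linalg.norm(d)
        P=np.eye(3)-np.outer(d,d); A.append(P); b.append(P@C)
    return np.linalg.lstsq(np.vstack(A),np.hstack(b),rcond=None)[0]
def quad(mask,near):
    cs,_=cv2.findContours(mask.astype(np.uint8),cv2.RETR_EXTERNAL,cv2.CHAIN_APPROX_NONE)
    cs=[c for c in cs if cv2.contourArea(c)>150 and cv2.pointPolygonTest(cv2.convexHull(c),near,False)>=0]
    c=cv2.convexHull(max(cs,key=cv2.contourArea))
    # fit 4 lines to contour sides
    q=c
    for e in np.arange(.01,.15,.005):
        q=cv2.approxPolyDP(c,e*cv2.arcLength(c,True),True)
        if len(q)<=4: break
    q=q[:,0].astype(float); pts=max(cs,key=cv2.contourArea)[:,0].astype(float)
    L=[]
    for i in range(len(q)):
        a,b=q[i],q[(i+1)%len(q)]; n=np.linalg.norm(b-a); t=(b-a)/n
        s=(pts-a)@t; dd=abs((pts-a)@np.array([-t[1],t[0]]))
        p=pts[(s>.12*n)&(s<.88*n)&(dd<3)]
        vx,vy,x,y=cv2.fitLine(p.astype(np.float32),cv2.DIST_HUBER,0,.01,.01).ravel(); L.append(np.cross([x,y,1],[x+vx,y+vy,1]))
    o=[np.cross(L[i-1],L[i]) for i in range(len(L))]
    return np.array([v[:2]/v[2] for v in o])
def masks(f):
    hsv=cv2.cvtColor(f["color"],cv2.COLOR_RGB2HSV); 
    return hsv
E
python3 - <<'E'
from h import *
for n,pts in (("top",[(326,165),(300,215),(300,180),(230,250),(345,290),(302,139),(330,180)]),("side",[(292,205),(230,220),(300,260),(250,285),(250,330)])):
    f=np.load(f"pics/{n}0.npz"); h=masks(f)
    for p in pts: print(n,p,f["color"][p[1],p[0]],h[p[1],p[0]])
E
```

```text
top (326, 165) [74 76 72] [45 13 76]
top (300, 215) [137 118  89] [ 18  89 137]
top (300, 180) [77 75 73] [15 13 77]
top (230, 250) [167 148 119] [ 18  73 167]
top (345, 290) [165 146 118] [ 18  73 165]
top (302, 139) [98 89 77] [17 55 98]
top (330, 180) [81 79 74] [21 22 81]
side (292, 205) [75 70 65] [15 34 75]
side (230, 220) [134 104  72] [ 15 118 134]
side (300, 260) [131 101  68] [ 16 123 131]
side (250, 285) [88 68 46] [ 16 122  88]
side (250, 330) [175 152 112] [ 19  92 175]
```

```bash
cat >> h.py <<'E'
def tray(n,f,near):
    h=masks(f); m=(h[...,2]<(107 if n=="top" else 98))&(h[...,1]<75); return quad(m,near)
def ledge(n,f,near):
    h=masks(f)
    if n=="top": m=(h[...,2]<151)
    else: m=(h[...,2]>108)&(h[...,2]<153)&(h[...,1]>100)
    m=cv2.morphologyEx(m.astype(np.uint8),cv2.MORPH_OPEN,np.ones((5,5)))
    return quad(m,near)
E
python3 - <<'E'
from h import *
F={n:np.load(f"pics/{n}0.npz") for n in("top","side")}
F={n:dict(f) for n,f in F.items()}
near={"top":((326,165),(300,205)),"side":((292,210),(290,250))}
T={};L={}
for n,f in F.items():
    try:
        T[n]=tray(n,f,near[n][0]); print(n,"tray",T[n].round(1).tolist())
        L[n]=ledge(n,f,near[n][1]); print(n,"ledge",L[n].round(1).tolist())
        t=np.array([ray(f,u,48)[:2] for u in T[n]]); l=np.array([ray(f,u,36)[:2] for u in L[n]])
        for w in(t,l): print(w.round(0).tolist(),"sides",np.linalg.norm(np.roll(w,-1,0)-w,axis=1).round(1),"ctr",w.mean(0).round(1))
    except Exception as e: print(n,repr(e))
def match(a,b):
    for z,D in((48,T),(36,L)):
        for ua in D["top"]:
            w=ray(F["top"],ua,z); ub=min(D["side"],key=lambda u:np.linalg.norm(ray(F["side"],u,z)-w))
            print(z,"tri",tri(F["top"],ua,F["side"],ub).round(1))
match(0,0)
E
```

```text
top tray [[302.6, 136.8], [359.6, 150.8], [348.9, 193.2], [292.0, 179.0]]
top ledge [[253.3, 59.7], [393.4, 84.9], [363.7, 265.1], [215.2, 237.7]]
[[578.0, -138.0], [547.0, -252.0], [461.0, -229.0], [491.0, -116.0]] sides [118.5  89.1 116.7  89.3] ctr [ 519.2 -184. ]
[[750.0, -35.0], [690.0, -328.0], [320.0, -256.0], [377.0, 38.0]] sides [299.  377.6 299.3 380.8] ctr [ 534.2 -145.1]
side tray [[322.4, 198.1], [296.2, 235.5], [257.6, 221.5], [286.0, 186.0]]
side ledge [[158.6, 245.8], [252.2, 166.3], [386.8, 203.0], [341.1, 307.6]]
[[462.0, -227.0], [494.0, -107.0], [580.0, -129.0], [548.0, -249.0]] sides [124.2  88.9 124.1  89. ] ctr [ 520.6 -178. ]
[[757.0, -36.0], [644.0, -315.0], [323.0, -253.0], [380.0, 40.0]] sides [300.9 327.4 297.9 384.9] ctr [ 525.9 -140.9]
48 tri [ 581.4 -137.7   39.1]
48 tri [ 548.1 -252.8   44.7]
48 tri [ 461.7 -229.3   45.5]
48 tri [ 494.4 -115.6   38. ]
36 tri [753.7 -34.6  36.1]
36 tri [ 666.4 -324.6   37.4]
36 tri [ 321.1 -256.1   33. ]
36 tri [378.3  38.5  34.3]
```

Call:
play_rows:
  dp:
    - [0.9, -0.47, 0]
    - [1.8, -0.94, 0]
    - [2.7, -1.41, 0]
    - [3.6, -1.88, 0]
    - [4.5, -2.35, 0]
  rot:
    - [0, 0, -0.9]
    - [0, 0, -1.8]
    - [0, 0, -2.7]
    - [0, 0, -3.6]
    - [0, 0, -4.5]
  fingers: 0.6

```text
clock: 0.52
eef_pos: [353.1, -434.4, 231.0]
tcp_rot: [-3.141, -0.0, 0.828]
contact_force: [1.2, -0.3, -0.8]
opening: 0.595
grasp_force: 0.0
```

Call:
play_rows:
  dp:
    - [1.04, 0, 0]
    - [2.08, 0, 0]
    - [3.12, 0, 0]
    - [4.16, 0, 0]
    - [5.2, -0.06, 0]
  rot:
    - [0, 0, -0.93]
    - [0, 0, -1.86]
    - [0, 0, -2.79]
    - [0, 0, -3.71]
    - [0, 0, -4.63]

```text
clock: 0.93
eef_pos: [493.0, -280.1, 231.1]
tcp_rot: [-3.142, 0.0, 1.314]
contact_force: [-0.2, -0.6, 0.0]
opening: 0.6
grasp_force: 0.0
```

Call:
play_rows:
  dp:
    - [0, 0, 0.9]
    - [0, 0, 1.8]
    - [0, 0, 2.6]
    - [0, 0, 3.4]
    - [0, 0, 3.4]
  rot:
    - [0, 0, 0]
    - [0, 0, 0]
    - [0, 0, 0]
    - [0, 0, 0]
    - [0, 0, 0]

```text
clock: 1.35
eef_pos: [488.2, -279.4, 89.5]
tcp_rot: [-3.132, -0.003, 1.309]
contact_force: [-1.4, 0.7, -0.7]
opening: 0.604
grasp_force: 0.0
```

```bash
python3 - <<'E'
from h import *
a=[]
for n in ("side","top"):
    f=optics.grab_frame(n); np.savez(f"pics/{n}1.npz",**f)
    c=f["color"][100:300,200:440] if n=="top" else f["color"][130:330,130:410]
    a.append(cv2.resize(c,None,fx=390/c.shape[1],fy=390/c.shape[1],interpolation=cv2.INTER_CUBIC))
h=min(x.shape[0] for x in a)
cv2.imwrite("pics/c1.png",np.hstack([x[:h] for x in a])[:,:,::-1])
E
```

```text
(no output)
```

View pics/c1.png

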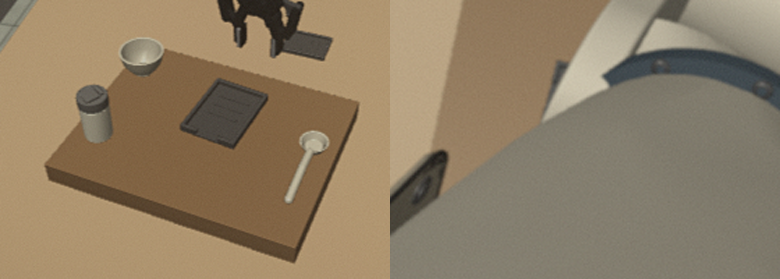

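Side view: the fingers stand behind and clear of the tray, whose gap faces the hob (lower left, about crop (210,140)). The top view is blocked by the arm. I'll descend next.

Call:
play_rows:
  dp:
    - [0, 0, 0.4]
    - [0, 0, 0.75]
    - [0, 0, 1.0]
    - [0, 0, 1.15]
    - [0, 0, 1.2]
  rot:
    - [0, 0, 0]
    - [0, 0, 0]
    - [0, 0, 0]
    - [0, 0, 0]
    - [0, 0, 0]

```text
clock: 1.87
eef_pos: [492.2, -282.1, 47.8]
tcp_rot: [3.141, 0.0, 1.309]
contact_force: [0.2, -0.3, -0.2]
opening: 0.598
grasp_force: 0.0
```

Call:
play_rows:
  dp:
    - [0, 0, 0.05]
    - [0, 0, 0.1]
    - [0, 0, 0.15]
    - [0, 0, 0.15]
    - [0, 0, 0.15]
  rot:
    - [0, 0, 0]
    - [0, 0, 0]
    - [0, 0, 0]
    - [0, 0, 0]
    - [0, 0, 0]

```text
clock: 2.28
eef_pos: [492.0, -281.9, 41.4]
tcp_rot: [3.141, 0.0, 1.309]
contact_force: [0.7, -0.3, -0.9]
opening: 0.598
grasp_force: 0.0
```

```bash
python3 - <<'E'
from h import *
f=optics.grab_frame("side"); np.savez("pics/side2.npz",**f)
c=f["color"][110:260,220:400]
cv2.imwrite("pics/c2.png",cv2.resize(c,None,fx=4,fy=4,interpolation=cv2.INTER_CUBIC)[:,:,::-1])
s=telemetry.sense(); print(s["eef_pos"],s["tcp_rot"],s["contact_force"])
T=tray("side",f,(292,210)); print(T.round(1).tolist(),[ray(f,u,48)[:2].round(0).tolist() for u in T])
E
```

```text
[ 492.00983246 -281.89475937   41.46692923] [3.14137977e+00 4.03711569e-05 1.30885159e+00] [-0.18655294  0.32156153  1.5064517 ]
[[286.0, 186.0], [322.5, 198.2], [296.3, 235.7], [257.7, 221.5]] [[548.0, -249.0], [461.0, -226.0], [493.0, -106.0], [580.0, -129.0]]
```

View pics/c2.png

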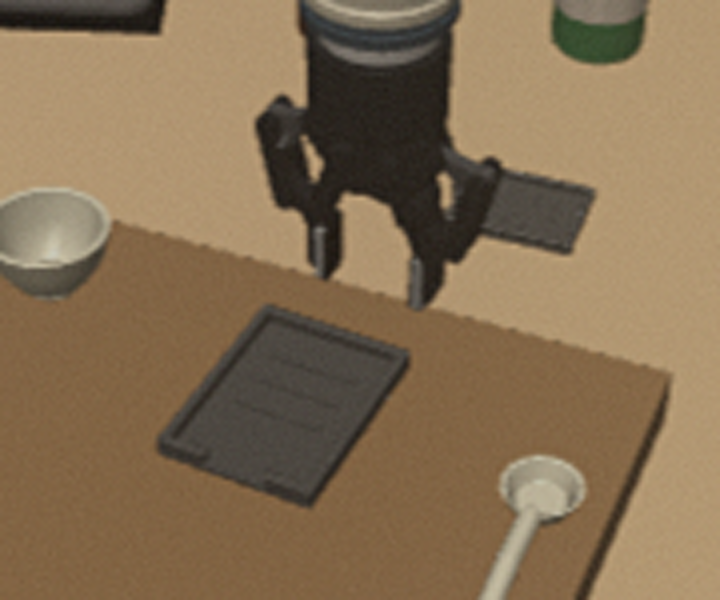

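Side view: the fingertips at crop (322,277) and (422,305) straddle the back rim, (265,305) to (408,350), with about 30 mm still to go. I'll lower 3 mm, turn 4° to match the edge, then push.

Call:
play_rows:
  dp:
    - [0, 0.1, 0]
    - [0, 0.1, 0.05]
    - [0, 0.1, 0.075]
    - [0.2, 0.1, 0.075]
    - [0.4, 0.1, 0.075]
  rot:
    - [0, 0, -0.3]
    - [0, 0, -0.65]
    - [0, 0, -0.65]
    - [0, 0, -0.65]
    - [0, 0, -0.65]

```text
clock: 2.75
eef_pos: [499.9, -267.0, 38.3]
tcp_rot: [-3.141, -0.0, 1.375]
contact_force: [-0.3, -1.1, -0.3]
opening: 0.6
grasp_force: 0.0
```

Call:
play_rows:
  dp:
    - [0.2, 0, 0]
    - [0.4, 0, 0]
    - [0.6, 0, 0]
    - [0.8, 0, 0]
    - [1.0, 0, 0]
  rot:
    - [0, 0, 0]
    - [0, 0, 0]
    - [0, 0, 0]
    - [0, 0, 0]
    - [0, 0, 0]

```text
clock: 3.17
eef_pos: [507.8, -227.2, 38.3]
tcp_rot: [3.142, 0.0, 1.377]
contact_force: [-0.7, -0.6, -0.1]
opening: 0.601
grasp_force: 0.6
```

```bash
python3 - <<'E'
from h import *
f=optics.grab_frame("side"); np.savez("pics/side3.npz",**f)
c=f["color"][130:280,200:380]
cv2.imwrite("pics/c3.png",cv2.resize(c,None,fx=4,fy=4,interpolation=cv2.INTER_CUBIC)[:,:,::-1])
s=telemetry.sense(); print(s["eef_pos"],s["tcp_rot"],s["contact_force"])
E
```

```text
[ 507.8140421  -226.09670342   38.27719231] [-3.14122385e+00 -4.94823089e-04  1.37734585e+00] [0.92593749 0.81543059 0.12573125]
```

View pics/c3.png

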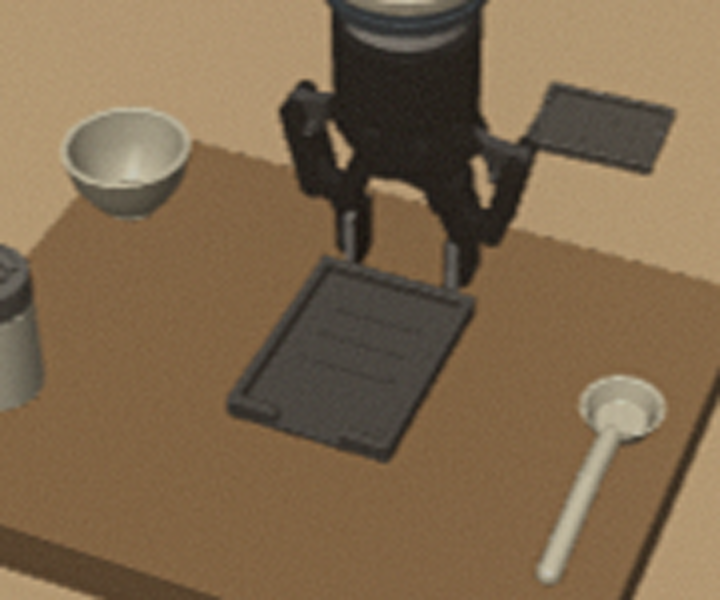

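The fingers are in contact with the back rim at crop (345,258) and (460,285). The tray has moved and is square to the fingers. Nothing else has moved, so I'll carry on pushing.

Call:
play_rows:
  dp:
    - [0.22, 0, 0]
    - [0.44, 0, 0]
    - [0.66, 0, 0]
    - [0.88, 0, 0]
    - [1.1, 0, 0]
  rot:
    - [0, 0, 0]
    - [0, 0, 0]
    - [0, 0, 0]
    - [0, 0, 0]
    - [0, 0, 0]

```text
clock: 3.63
eef_pos: [516.3, -184.1, 38.3]
tcp_rot: [3.141, 0.0, 1.377]
contact_force: [0.1, -1.7, 0.1]
opening: 0.601
grasp_force: 0.8
```

Call:
play_rows:
  dp:
    - [0.22, 0, 0]
    - [0.44, 0, 0]
    - [0.66, 0, 0]
    - [0.88, 0, 0]
    - [1.1, 0, 0]
  rot:
    - [0, 0, 0]
    - [0, 0, 0]
    - [0, 0, 0]
    - [0, 0, 0]
    - [0, 0, 0]

```text
clock: 4.05
eef_pos: [524.8, -140.9, 38.3]
tcp_rot: [3.142, 0.0, 1.377]
contact_force: [0.0, -1.4, 0.6]
opening: 0.603
grasp_force: 0.9
```

Call:
play_rows:
  dp:
    - [0.2, 0, 0]
    - [0.4, 0, 0]
    - [0.55, 0, 0]
    - [0.65, 0, 0]
    - [0.7, 0, 0]
  rot:
    - [0, 0, 0]
    - [0, 0, 0]
    - [0, 0, 0]
    - [0, 0, 0]
    - [0, 0, 0]

```text
clock: 4.47
eef_pos: [530.1, -113.8, 38.3]
tcp_rot: [3.142, 0.0, 1.377]
contact_force: [-0.6, -1.2, 0.8]
opening: 0.602
grasp_force: 1.1
```

```bash
python3 - <<'E'
from h import *
f=optics.grab_frame("side"); np.savez("pics/side4.npz",**f)
c=f["color"][160:310,150:345]
cv2.imwrite("pics/c4.png",cv2.resize(c,None,fx=4,fy=4,interpolation=cv2.INTER_CUBIC)[:,:,::-1])
s=telemetry.sense(); p=s["eef_pos"]; print(p,s["tcp_rot"],s["contact_force"], (p[:2]-[563.5,1.5])@[.192,.981])
E
```

```text
[ 530.0545617  -113.67722004   38.26538475] [-3.14148911e+00 -1.53744639e-04  1.37733656e+00] [ 0.37007506  0.46332837 -0.15020433] -119.41037701523143
```

View pics/c4.png

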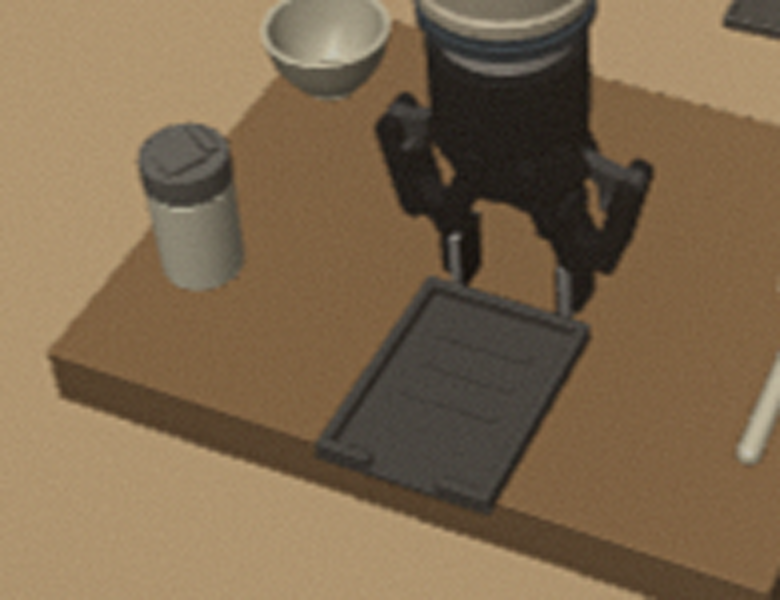

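The tray lies square with its front just past the hob edge. The front bottom corners are near crop (320,459) and (489,511). Now to measure the overhang.

```bash
cat >> h.py <<'E'
E0=np.array([563.5,1.5]); EY=np.array([.192,.981]); EX=np.array([.981,-.192])
def led(p): d=np.asarray(p)[:2]-E0; return np.round([d@EX,d@EY],1)
E
python3 - <<'E'
from h import *
f=dict(np.load("pics/side4.npz")); g=lambda u,z:led(ray(f,(u[0]/4+150,u[1]/4+160),z))
print("front bottom",g((320,459),36),g((489,511),36),"front top",g((318,449),48),g((491,500),48),"back top",g((432,279),48),g((588,325),48))
print("ledge edge",g((52,355),36),g((770,592),36))
m=(masks(f)[...,2]<98)&(masks(f)[...,1]<75); m[:231]=0
# clear gripper: contour of lower tray part
cs,_=cv2.findContours(m.astype(np.uint8),0,cv2.CHAIN_APPROX_NONE); c=max([c for c in cs if cv2.pointPolygonTest(c,(255,262),False)>=0],key=cv2.contourArea)[:,0]
a=c[(c[:,0]>235)&(c[:,0]<268)&(c[:,1]>265)]; k=cv2.fitLine(a.astype(np.float32),cv2.DIST_HUBER,0,.01,.01).ravel()
for x in(232,270): u=(x,k[3]+(x-k[2])*k[1]/k[0]); print("auto front bottom",np.round(u,1),led(ray(f,u,36)))
E
```

```text
front bottom [31.7 11.5] [-54.9   8.9] front top [29.7 14.8] [-57.4  11.1] back top [  29.7 -104.5] [ -55.5 -105.7]
ledge edge [184.6   3.9] [-190.2    2.1]
auto front bottom [232.  274.7] [28.3  9.9]
auto front bottom [270.  287.2] [-50.5   9.5]
```

Overhang is about 10 mm, so I'll push 29 mm more, back off, and check in both views.

Call:
play_rows:
  dp:
    - [0.16, 0, 0]
    - [0.32, 0, 0]
    - [0.48, 0, 0]
    - [0.62, 0, 0]
    - [0.72, 0, 0]
  rot:
    - [0, 0, 0]
    - [0, 0, 0]
    - [0, 0, 0]
    - [0, 0, 0]
    - [0, 0, 0]

```text
clock: 4.93
eef_pos: [535.6, -85.3, 38.3]
tcp_rot: [-3.141, -0.0, 1.377]
contact_force: [-0.5, -1.2, 0.6]
opening: 0.604
grasp_force: 0.8
```

Call:
play_rows:
  dp:
    - [0, 0, 0]
    - [0, 0, 0]
    - [-0.2, 0, 0]
    - [-0.6, 0, 0]
    - [-1.0, 0, 0]
  rot:
    - [0, 0, 0]
    - [0, 0, 0]
    - [0, 0, 0]
    - [0, 0, 0]
    - [0, 0, 0]

```text
clock: 5.35
eef_pos: [527.6, -126.0, 38.2]
tcp_rot: [-3.142, -0.0, 1.378]
contact_force: [0.1, -1.0, -0.6]
opening: 0.601
grasp_force: 0.0
```

```bash
python3 - <<'E'
from h import *
a=[]
for n in ("side","top"):
    f=optics.grab_frame(n); np.savez(f"pics/{n}5.npz",**f)
    c=f["color"][185:335,150:345] if n=="side" else f["color"][80:230,190:385]
    a.append(cv2.resize(c,None,fx=4,fy=4,interpolation=cv2.INTER_CUBIC)[:, :780])
cv2.imwrite("pics/c5.png",a[0][:,:,::-1]); cv2.imwrite("pics/c5t.png",a[1][:,:,::-1])
s=telemetry.sense(); print(s["eef_pos"],led(s["eef_pos"]))
f=dict(np.load("pics/side5.npz"));T=tray("side",f,(250,275)); print(T.round(1).tolist(),[led(ray(f,u,48)).tolist() for u in T])
E
```

```text
[ 527.343349   -127.33013744   38.25967792] [ -10.7 -133.3]
[[250.3, 238.9], [291.4, 251.6], [264.0, 299.3], [219.3, 284.4]] [[32.5, -75.9], [-56.2, -76.3], [-56.6, 45.9], [33.0, 47.0]]
```

View pics/c5.png

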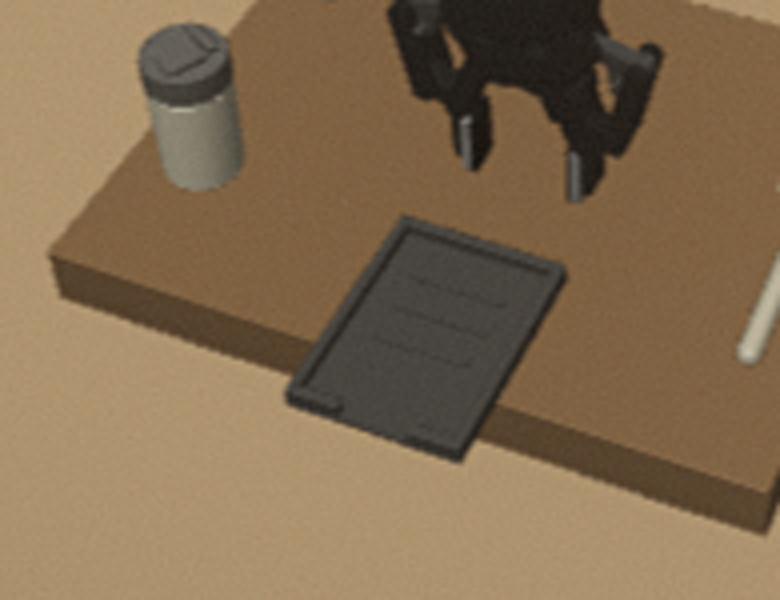

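View pics/c5t.png

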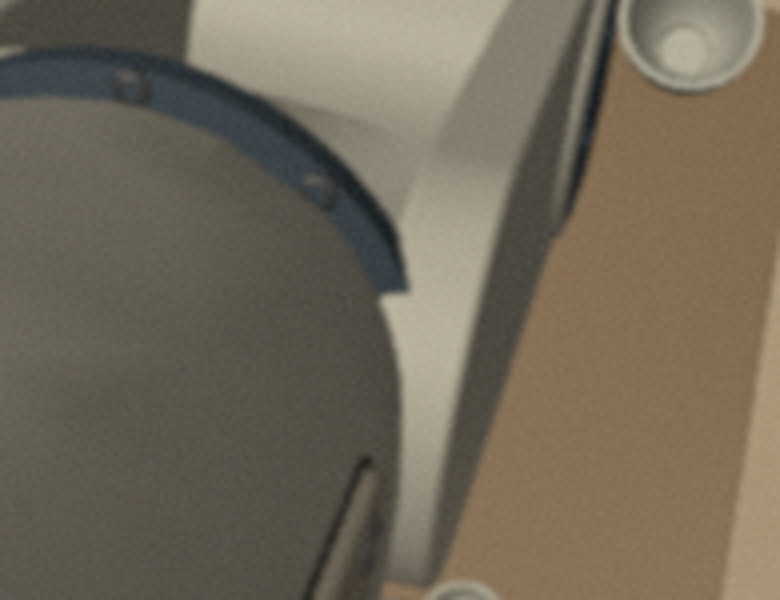

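The side view shows the tray square to the edge and overhanging about 40 mm, but the arm blocks the top view. I'll lift and retreat for a clear top measurement.

Call:
play_rows:
  dp:
    - [0, 0, -0.8]
    - [0, 0, -1.7]
    - [0, 0, -2.6]
    - [0, 0, -3.5]
    - [0, 0, -4.4]
  rot:
    - [0, 0, 0]
    - [0, 0, 0]
    - [0, 0, 0]
    - [0, 0, 0]
    - [0, 0, 0]

```text
clock: 5.87
eef_pos: [527.3, -125.2, 216.0]
tcp_rot: [-3.141, -0.0, 1.376]
contact_force: [1.8, 0.3, 0.4]
opening: 0.603
grasp_force: 0.0
```

Call:
play_rows:
  dp:
    - [-0.9, -0.38, 0]
    - [-1.8, -0.76, 0]
    - [-2.7, -1.14, 0]
    - [-3.6, -1.52, 0]
    - [-4.5, -1.9, 0]
  rot:
    - [0, 0, 0.6]
    - [0, 0, 1.2]
    - [0, 0, 1.8]
    - [0, 0, 2.4]
    - [0, 0, 3]

```text
clock: 6.28
eef_pos: [417.3, -288.3, 214.5]
tcp_rot: [3.141, -0.0, 1.06]
contact_force: [0.8, -0.6, -0.2]
opening: 0.605
grasp_force: 0.0
```

Call:
play_rows:
  dp:
    - [-0.8, -0.6, 0]
    - [-1.6, -1.2, 0]
    - [-2.4, -1.6, 0]
    - [-3.2, -2, 0]
    - [-4, -2.4, 0]
  rot:
    - [0, 0, 0.6]
    - [0, 0, 1.2]
    - [0, 0, 1.8]
    - [0, 0, 2.4]
    - [0, 0, 3]

```text
clock: 6.7
eef_pos: [255.2, -380.9, 214.4]
tcp_rot: [3.141, -0.0, 0.745]
contact_force: [0.2, -1.5, 1.2]
opening: 0.596
grasp_force: 0.0
```

```bash
python3 - <<'E'
from h import *
f=optics.grab_frame("top"); np.savez("pics/top6.npz",**f); cv2.imwrite("pics/top6.png",f["color"][:,:,::-1])
g=optics.grab_frame("side"); np.savez("pics/side6.npz",**g)
s=telemetry.sense(); print(s["eef_pos"])
f0=dict(np.load("pics/top0.npz"))
h=masks(f); m=(h[...,2]<107)&(h[...,1]<75)
print([ray(f,(u),48)[:2] for u in [(270,150)]])
T=tray("top",f,(262,147)); print(T.round(1).tolist(),[led(ray(f,u,48)).tolist() for u in T])
T=tray("side",g,(250,275)); print(T.round(1).tolist(),[led(ray(g,u,48)).tolist() for u in T])
E
```

```text
[ 253.3704848  -382.31891312  214.37277217]
[array([551.10850887, -72.20712065])]
[[219.4, 126.9], [275.5, 135.6], [266.7, 178.5], [210.1, 168.3]] [[30.8, 36.1], [33.3, -79.9], [-56.5, -79.6], [-56.3, 36.2]]
[[250.5, 238.9], [291.2, 251.6], [264.2, 299.5], [219.2, 284.4]] [[32.3, -76.1], [-55.9, -76.3], [-57.2, 46.1], [33.2, 46.9]]
```

View pics/top6.png

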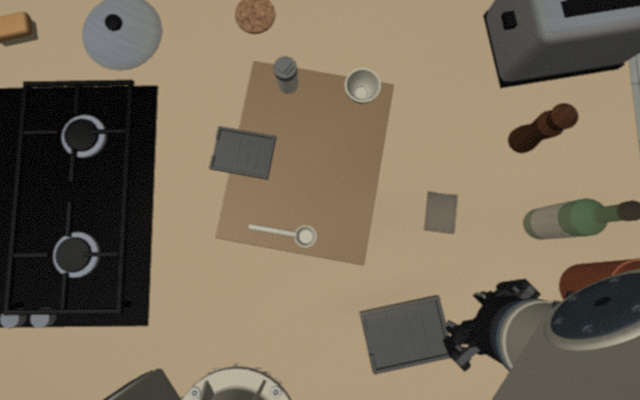

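The top view shows the tray across the hob edge, parallel to it, with its front at about 36–41 mm. Averaging the measures gives about 39 mm. The shaker, ramekin and spoon are at their original pixels, and the arm is clear, so I'll hand in.

```bash
python3 -c "
from rig import r
print(r.sign_off())"
```

```text
the job is handed in; nothing more can be done
None
```

I handed the job in with the spoon rest overhanging the hob-side edge by about 39 mm, measured from both cameras. It lies flat and parallel to the edge within about 1°; the shaker, ramekin and soup spoon show no movement, and the hand-in gave no verdict.

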